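Inspect a mounted specimen under the loupe at focal height

TASK

Stand the square specimen upright and centred on the top of the narrow pedestal of the inspection stand and let go of it. Then take the loupe from its rest and hold it level, its lens centred over the specimen and at the height shown by the stand's pointer, without touching the specimen or the stand with it; do not shift the pointer or the two other specimens. Finish while still holding the loupe there, quite still: it is not put down.

Things in the scene. Friction and masses are not known exactly. Their poses are not given: they have to be found in the camera images.
- mount_square: The square specimen: a loose black resin block 28 x 28 mm, 28 mm high, with a small bright metal rectangle in its upper face, 35 to 70 g. Stands on the bench at the robot's right, in a line of three specimens about 100 mm apart whose order changes, turned any way. Origin at the centre of its underside, z up, x and y square to its side faces.
- mount_round: Another specimen, to be left alone: an upright black resin cylinder 30 mm in diameter, 28 mm high. Origin at the centre of its underside.
- mount_slim: A third specimen, to be left alone: an upright black resin cylinder 22 mm in diameter, 42 mm high. Origin at the centre of its underside.
- stand: Inspection stand, fixed; place and turn vary. Base plate 10 mm thick, 80 mm wide, from x = -40 to 150 mm in its frame. On its origin's axis a slim pedestal with a round top (see seat). At x = 115 mm, on the side away from the robot, a gauge post 10 mm in diameter, 190 mm high: to clear it, place with the fingers closing along the stand's y. Origin on the bench under the pedestal, z up.
- seat (a point): Centre of the flat round top of the pedestal, 34 mm in diameter on a 20 mm column, 60 mm above the bench; axes as the stand's.
- focal_mark (a point): Tip of the small aluminium pointer on the gauge post, 70 mm from the pedestal's axis along the stand's +x, pointing at that axis. Its height is where the middle of the lens's thickness belongs: 125 to 170 mm above the bench, different each time. The pointer is 4 to 6 mm thick; its collar (22 mm in diameter, 16 mm high) is held on the post by 3 N of friction. z up.
- loupe: The loupe, 70 to 120 g: a round black frame 56 mm across, 10 mm thick, around clear glass, with a straight handle of 14 x 14 mm section in the lens's plane, from 27 to 127 mm from the lens's centre along the loupe's +y. Origin at the lens's centre, mid-thickness; z up along its axis. Centre of mass in the handle, about 65 mm from the origin. It starts level on its rest.
- handle_mid (a point): The place to grip the loupe: on the handle's centre line, 78 mm from the lens's centre. Here the handle is 14 mm wide across the loupe's x and 14 mm high, free on both sides; axes as the loupe's.
- rest: White loupe rest, fixed at the robot's left; place and turn vary. Plate 60 x 120 mm, 8 mm thick, with two saddles (12 mm long, with 6 mm lips) 38 mm either side of its middle along y. The handle lies along its y, underside 30 mm above the bench; the lens hangs free beyond the -y end. Between the saddles 64 mm are free for fingers. Origin at the centre of its underside.
Not all that is in view belongs to the job. Leave any orange look-alike of the loupe alone.

How it is judged (in metres and radians):
On the way, in this order (a step that is already met when the one before it is completed fails the run):
1. the square specimen stands on the pedestal, released and still (horizontal distance between mount_square and seat below 0.009 m and z of mount_square in the frame of seat between -0.004 and 0.004 m and angle between mount_square's own z axis and vertical below 0.1 rad and linear speed of mount_square below 0.02 m/s and contact force between the fingers and mount_square below 0.05 N), for 0.3 s.
2. the loupe is lifted off its rest by the fingers (contact force between the fingers and loupe above 1 N and z of loupe in the frame of rest above 0.055 m and contact force between loupe and rest below 0.05 N), for 0.2 s.
At the end, for the whole second after the job is handed in: Square specimen upright (0.1 rad) on the pedestal, within 9 mm of its axis, released, still. Loupe held still by the fingers, level within 0.12 rad, lens within 12 mm of the specimen's axis and 6 mm of the pointer's height, touching neither. Pointer moved under 4 mm, other specimens under 20 mm (all of step 1 and horizontal distance between loupe and mount_square below 0.012 m and z of loupe in the frame of focal_mark between -0.006 and 0.006 m and angle between loupe's own z axis and vertical below 0.12 rad and linear speed of loupe below 0.02 m/s and angular speed of loupe below 0.15 rad/s and contact force between the fingers and loupe above 1 N and contact force between loupe and stand below 0.1 N and contact force between loupe and mount_square below 0.1 N and distance of focal_mark from where it was at the start of the episode below 0.004 m and distance of each of mount_round, mount_slim from where it was at the start of the episode below 0.02 m); the arm keeps its last pose, push and grip.
It fails at once if the loupe bumps the specimen (contact force between loupe and mount_square above 0.5 N).
It fails at once if the loupe bumps the stand or its pointer (contact force between loupe and stand above 0.5 N).
It fails at once if the pointer is shifted (distance of focal_mark from where it was at the start of the episode above 0.006 m).
It fails at once if another specimen is disturbed (distance of any of mount_round, mount_slim from where it was at the start of the episode above 0.02 m).
It also fails if it takes over 64 s, if anything falls off the work surface, if the arm or the gripper's body presses on something with over 40 N, if the wrist force passes 120 N, or if a joint passes its speed limit or range.

ROBOT

A 6-joint arm with a two-finger parallel gripper is mounted at the origin on the work surface. World frame = base frame: x ahead of the robot, y to its left, z up, the work surface at z = 0. Lengths are in mm, angles in rad, forces in N, time in s.
With the tool pointing down it reaches from about 275 to 750 mm from the base axis. Payload 10.2 kg.
Tool frame: the origin (TCP) lies at the very end of the fingers, on their centre line; the grasp point (between the pads) lies 19 mm behind it; z points along the fingers, y is the direction in which the jaws open and shut (so a half turn about z gives the same grasp; the last joint's range is limited). The gripper opens to 85 mm and grips with 20 to 120 N. Pads are 22 mm wide; open, the fingers measure 114 mm over their backs; the gripper's body (76 mm by 85 mm) begins 54 mm behind the grasp point. The pads swing forward as they close: fully open they stand 13 mm farther back than shut.
Start: joints at [-1.361, 0.313, 1.498, -0, 1.331, -0.223], TCP at [220.181, -476.604, 231.294] pointing down, gripper open.
Joint ranges: [-2.94, 2.94], [-0.97, 2.17], [0.19, 2.56], [-1.23, 4.37], [0.02, 3.11], [-2.88, 2.88]. Speed limits (rad/s): [2.39, 2.39, 3.01, 3.14, 3.14, 3.14].

INTERFACE

Orientations are given as a unit quaternion [w, x, y, z].
In Python, from rig import * gives the robot as it stands. The module is installed in compiled form; this text tells all that it offers.
- The arm moves only by the shell command python3 -m crank 'ROWS' [FORCE]. ROWS is a JSON object of lists of equal length, an entry for each row: "dp": the shift along the world's x, y, z in cm, a list of three; "delta_rot": the turn, a rotation vector about the world's x, y, z in degrees, a list of three; "claw": the closure in counts, from 0 (fully open) to 255 (shut). A call has 1 to 10 rows; each row shifts and turns the commanded pose from where the row before left it; what a row does not reach is not made up. A row lasts 1/10 s, in which the tool goes at most 50 mm and 8.59 degrees, less where a joint would pass 70% of its speed; a pose out of reach is approached as far as the arm can. A call is refused whole if a number of a shift passes 5 or a number of a turn 8.59, either way. A call with a gripper value outside its range is refused whole. The fingers move at their own pace and stop on an object; FORCE is the grip in N (left out, the last holds). Time passes only in rows, so rows that do not move let the fingers close. It gives the time, the measured TCP pose, the force and the opening at its end, in the units of the state.
- sense(): the state, without advancing time (a new reading comes with each control period).
- capture(name): name is "scene" or "top" or "wrist"; returns (picture, depth): 420x560x3 uint8, red, green, blue; 420x560 float32, mm along the optical axis (not along the pixel's ray), 0 where there is no reading.
- camera_model(name): a dict with "fx", "fy", "cx", "cy" (pixels), "cam_to_world" (4x4, takes a point from camera to world coordinates); the wrist camera has in their place "T_tool_cam" (4x4, takes a point from camera to tool coordinates, whose origin is the TCP and whose axes are the flange's). Camera axes: x right, y up, looking along -z (the intrinsics and any distortion apply to the point x, -y, -z); pixel columns grow to the right and rows downward; lengths in mm; the calibration is good to about 2 mm. The wrist camera is an equidistant fisheye: a pixel r from the principal point sees the ray r / f radians off the axis. A picture is of the moment at which its call begins: read the wrist's pose just before it. camera_model takes no time and is no camera call.
- finish_job(): hands the job in, once; it reports no verdict.
Trained networks look in the newest picture that a camera, given by its name, has taken for a name from the list of things; names that differ only in an ending like _2 or _b are one class to them, and where a whole thing is asked for, a point or a joint stands for the part that bears it (a point fixed in the world has none). Each returns a list of dicts, best first, with "p" (0 to 1); they miss things now and then, are a little off and sometimes report something else, mostly with a low value. They report only what shows in the picture. A call takes as long as a camera call. They do not tell look-alikes from the thing itself.
- boxes_of(camera, target): "centre" ([column, row] in pixels, amid what is visible of it).
- masks_of(camera, target): "region" (420x560 bool, what is visible of it) and "centre" ([column, row] in pixels, amid what is visible of it).
- pinpoint(camera, target): "centre" ([column, row] in pixels: a listed point, or the origin of a listed thing).
The state is a dict: "time_s": time; "joints": joint angles; "dq": joint speeds; "tau": joint torques, N m; "eef_pos": TCP position; "ee_rot": TCP orientation; "force": force on the tool from outside, world axes, zero at the start; "wrist_torque": the same for the moment, N m; "grip_width": opening from 0.0 (shut) to 1.0 (fully open).
Only numpy, scipy, OpenCV 4.12 (cv2) and the standard library are available. Lean on these libraries where they do the work, as an engineer would, in place of code of your own. Each camera call takes 0.05 s, during which the arm holds its last target.

## Working session

There is one attempt and no reset: what is moved stays moved. The work goes in short steps, Python scripts to look and compute and a shell command to move; the robot and the scene stay as the last step left them, time stands still between calls to the robot, and variables do not carry over. Pictures are saved under pics/ and viewed, and the job is handed in when it is done.

```bash
mkdir -p pics; ls; cat > h.py <<'E'
from rig import *
import numpy as np, cv2
def save(n,img,scale=1):
    im=cv2.cvtColor(img,cv2.COLOR_RGB2BGR)
    if scale!=1: im=cv2.resize(im,None,fx=scale,fy=scale,interpolation=cv2.INTER_CUBIC)
    cv2.imwrite('pics/'+n+'.png',im)
def ray(cam,uv,pose=None):
    m=camera_model(cam); u,v=uv
    x=(u-m['cx'])/m['fx']; y=(v-m['cy'])/m['fy']
    return m,x,y
def pts(cam,u,v,d):
    m=camera_model(cam); u=np.asarray(u,float);v=np.asarray(v,float);d=np.asarray(d,float)
    x=(u-m['cx'])/m['fx']; y=(v-m['cy'])/m['fy']
    P=np.stack([x*d,-y*d,-d,np.ones_like(d)],-1)
    return (P@np.array(m['cam_to_world']).T)[...,:3]
def atz(cam,u,v,z):
    m=camera_model(cam);T=np.array(m['cam_to_world'])
    o=T[:3,3]; p=pts(cam,u,v,1.0); r=p-o
    return o+r*(z-o[2])/r[2]
E
python3 - <<'E'
from h import *
s=sense(); print(s['time_s'],s['eef_pos'],s['ee_rot'],s['grip_width'],s['force'])
for c in ['scene','top','wrist']:
    m=camera_model(c); print(c,{k:(np.round(v,3).tolist() if not isinstance(v,str) else v) for k,v in m.items()})
    p,d=capture(c); save(c+'0',p); np.savez('pics/'+c+'0.npz',p=p,d=d)
    print((d>0).mean())
    for t in ['mount_square','mount_round','mount_slim','stand','seat','focal_mark','loupe','handle_mid','rest']:
        print(t,[(round(x['p'],2),np.round(x['centre']).tolist()) for x in pinpoint(c,t)])
print(sense()['time_s'])
E
```

```text
pics
0.0 [ 220.13028625 -476.34415293  230.73154727] [-6.49347992e-04  9.76677111e-01  2.14712365e-01 -5.00866851e-06] 0.9955465811766595 [-0.12747335  0.43357705 -0.182838  ]
scene {'fx': 381.484, 'fy': 381.484, 'cx': 278.421, 'cy': 213.085, 'cam_to_world': [[0.286, -0.575, 0.766, 1266.081], [0.958, 0.191, -0.215, -52.434], [-0.023, 0.796, 0.605, 741.496], [0.0, 0.0, 0.0, 1.0]]}
0.9957780612244898
mount_square [(0.63, [119.0, 290.0])]
mount_round [(0.58, [129.0, 261.0])]
mount_slim [(0.48, [135.0, 317.0])]
stand [(0.73, [220.0, 270.0])]
seat [(0.76, [219.0, 257.0])]
focal_mark []
loupe [(0.91, [295.0, 223.0]), (0.66, [295.0, 213.0]), (0.57, [398.0, 191.0])]
handle_mid [(0.92, [316.0, 229.0]), (0.73, [287.0, 194.0]), (0.72, [391.0, 204.0]), (0.3, [136.0, 318.0])]
rest [(0.67, [317.0, 235.0])]
top {'fx': 482.705, 'fy': 482.705, 'cx': 270.59, 'cy': 206.576, 'cam_to_world': [[0.005, 0.996, -0.094, 373.167], [-1.0, 0.005, 0.004, 175.138], [0.005, 0.094, 0.996, 1318.289], [0.0, 0.0, 0.0, 1.0]]}
0.9957865646258504
mount_square [(0.41, [425.0, 201.0])]
mount_round [(0.6, [256.0, 223.0]), (0.47, [427.0, 236.0])]
mount_slim [(0.44, [417.0, 165.0]), (0.24, [333.0, 196.0])]
stand [(0.65, [334.0, 192.0])]
seat [(0.55, [341.0, 196.0])]
focal_mark [(0.64, [344.0, 160.0])]
loupe [(0.82, [104.0, 256.0]), (0.8, [232.0, 262.0]), (0.79, [252.0, 225.0]), (0.31, [418.0, 165.0])]
handle_mid [(0.69, [126.0, 237.0]), (0.65, [227.0, 214.0]), (0.64, [239.0, 295.0]), (0.54, [336.0, 195.0])]
rest [(0.7, [227.0, 213.0])]
wrist {'fx': 325.192, 'fy': 325.192, 'cx': 274.811, 'cy': 210.217, 'T_tool_cam': [[0.001, 0.966, 0.258, 64.865], [1.0, -0.001, 0.001, 0.684], [0.001, 0.258, -0.966, -142.142], [0.0, 0.0, 0.0, 1.0]]}
0.9767729591836735
mount_square []
mount_round []
mount_slim []
stand []
seat []
focal_mark []
loupe []
handle_mid []
rest []
1.5
```

View pics/scene0.png

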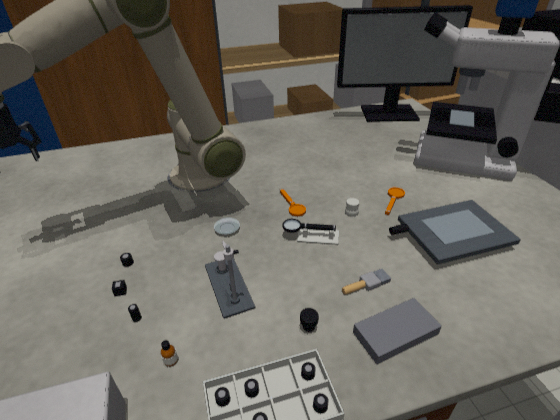

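View pics/top0.png

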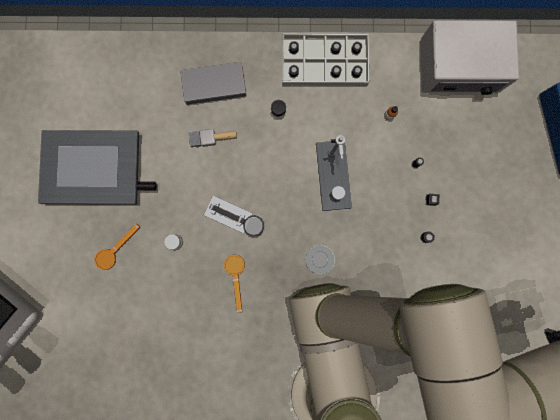

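View pics/wrist0.png

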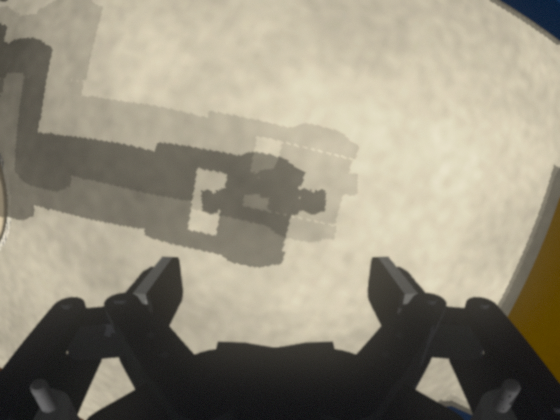

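The scene picture shows three specimens, at (126,259), (119,288) and (135,312). In the top picture they are at (428,237), (432,200) and (418,162). The stand has its pedestal at top (338,193) and its post at (340,140). The black loupe is on the white rest at top (230,214), and there are two orange look-alikes at (105,258) and (235,265). A clear dish sits at (320,259). Next I'll crop in close.

```bash
python3 - <<'E'
from h import *
t=np.load('pics/top0.npz'); s=np.load('pics/scene0.npz')
a=cv2.resize(t['p'][140:260,300:450],None,fx=4,fy=4,interpolation=cv2.INTER_CUBIC)
save('c_top',a)
a=cv2.resize(s['p'][240:330,100:260],None,fx=5,fy=5,interpolation=cv2.INTER_CUBIC)
save('c_scene',a)
a=cv2.resize(t['p'][185:245,195:275],None,fx=8,fy=8,interpolation=cv2.INTER_CUBIC)
save('c_loupe',a)
for n,uv in [('A',(428,237)),('B',(432,199)),('C',(418,162)),('ped',(338,193)),('lens',(254,226)),('handle',(228,214)),('post',(340,140))]:
    u,v=uv
    w=t['d'][v-2:v+3,u-2:u+3]
    print(n,np.round(pts('top',u,v,np.median(w)),1), w.min(),w.max())
E
```

```text
A [ 414.9 -252.2   26.8] 1285.7249 1294.4104
B [ 517.  -264.9   28.9] 1294.515 1306.228
C [ 615.1 -225.4   42.5] 1289.3424 1298.0262
ped [528.2  -7.5  59.5] 1262.5953 1274.6138
lens [441.5 213.2  38.3] 1274.3013 1286.3066
handle [472.7 282.1  43.3] 1273.296 1316.966
post [642.2   3.7 177.3] 1146.2974 1169.0009
```

View pics/c_top.png

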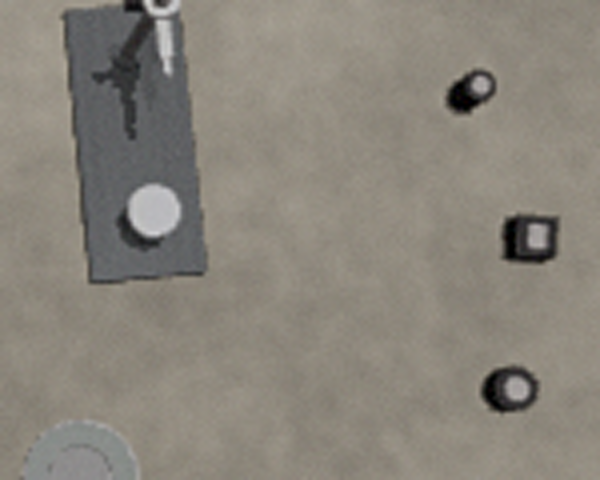

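View pics/c_scene.png

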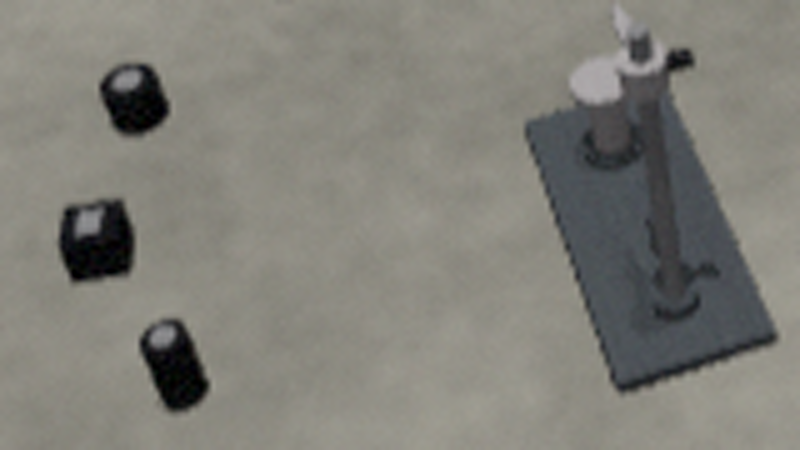

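View pics/c_loupe.png

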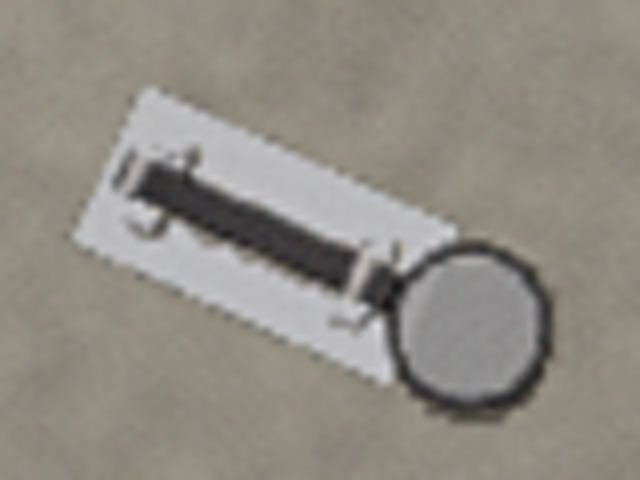

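Middle specimen B at top (434,199) has square outlines, a rectangular metal inset and its top at about 29 mm, so it is mount_square. The others are round: C, the tall slim one at (418,162), and A at (428,237). I'm moving over B for a wrist close-up.

```bash
python3 -m crank '{"dp":[[3.7,2.6,-1],[3.7,2.6,-1],[3.7,2.6,-1],[3.7,2.6,-1],[3.7,2.6,-1],[3.7,2.6,-1],[3.7,2.8,-1],[3.7,2.8,-1],[0,0,0],[0,0,0]],"delta_rot":[[0,0,-7.5],[0,0,-7.5],[0,0,-7.5],[0,0,-7.5],[0,0,0],[0,0,0],[0,0,0],[0,0,0],[0,0,0],[0,0,0]],"claw":[0,0,0,0,0,0,0,0,0,0]}' 30
cat >> h.py <<'E'
from scipy.spatial.transform import Rotation as Rn
def tool():
    s=sense(); q=s['ee_rot']; T=np.eye(4); T[:3,:3]=Rn.from_quat([q[1],q[2],q[3],q[0]]).as_matrix(); T[:3,3]=s['eef_pos']; return T
def wray(T,u,v):
    m=camera_model('wrist'); M=T@np.array(m['T_tool_cam'])
    a=(np.asarray(u,float)-m['cx'])/m['fx']; b=(np.asarray(v,float)-m['cy'])/m['fy']
    th=np.hypot(a,b); k=np.where(th>1e-9,np.sin(th)/np.maximum(th,1e-9),1)
    r=np.stack([a*k,-b*k,-np.cos(th)],-1)
    return M[:3,3], r@M[:3,:3].T, r
def watz(T,u,v,z):
    o,r,_=wray(T,u,v); return o+r*((z-o[2])/r[...,2])[...,None]
def wdep(T,u,v,d):
    o,r,rc=wray(T,u,v); return o+r*(np.asarray(d)/-rc[...,2])[...,None]
E
python3 - <<'E'
from h import *
T=tool(); p,d=capture('wrist'); save('w1',p); np.savez('pics/w1.npz',p=p,d=d,T=T)
print(sense()['time_s'],T.round(3))
E
```

```text
time_s: 2.5
eef_pos: [516.4, -264.0, 150.9]
ee_rot: [-0.0, 0.999, -0.044, -0.0]
force: [-1.1, 0.5, 0.1]
grip_width: 1.001
2.55 [[ 9.96000e-01 -8.90000e-02 -1.00000e-03  5.16438e+02]
 [-8.90000e-02 -9.96000e-01  0.00000e+00 -2.64014e+02]
 [-1.00000e-03 -0.00000e+00 -1.00000e+00  1.50917e+02]
 [ 0.00000e+00  0.00000e+00  0.00000e+00  1.00000e+00]]
```

View pics/w1.png

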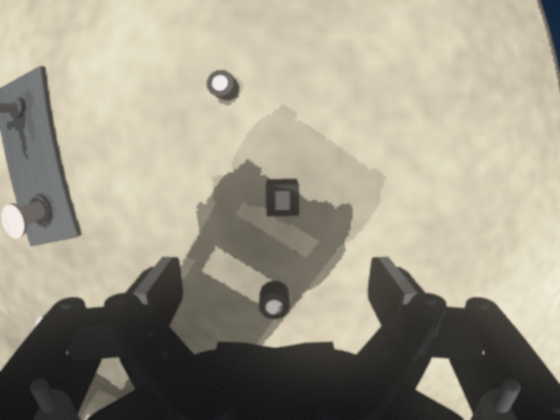

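The square specimen is seen at (282,198), the slim one at (222,84) and the round one at (274,300). The square's edges run almost along the image axes. Now I'll fit its top face from depth.

```bash
python3 - <<'E'
from h import *
f=np.load('pics/w1.npz'); p,d,T=f['p'],f['d'],f['T']
v,u=np.mgrid[180:222,258:308]
P=wdep(T,u,v,d[180:222,258:308])
m=(P[...,2]>18)
Q=P[m]; print(m.sum(), np.percentile(Q[:,2],[5,50,95]))
m=(abs(P[...,2]-np.median(Q[:,2]))<4); Q=P[m]
r=cv2.minAreaRect(Q[:,:2].astype(np.float32)); print(r, Q[:,:2].mean(0), np.median(Q[:,2]))
print('tool yaw',np.degrees(np.arctan2(T[1,0],T[0,0])))
# pedestal and others
for n,(a,b) in {'ped':(12,221),'slim':(220,84),'round':(273,307)}.items():
    print(n, wdep(T,a,b,d[b,a]))
a=cv2.resize(p[170:230,245:320],None,fx=8,fy=8,interpolation=cv2.INTER_CUBIC); save('c_w1',a)
E
```

```text
1139 [25.29287481 27.67065568 29.01074972]
((518.74169921875, -270.62530517578125), (27.659500122070312, 28.606643676757812), 86.27271270751953) [ 519.47600127 -270.79134754] 27.696267638298536
tool yaw -5.0985404857378676
ped [530.82601636  -8.81709819  59.73496908]
slim [ 617.75908844 -231.45618569   42.03590373]
round [ 416.24694775 -254.00878472   28.06148925]
```

View pics/c_w1.png

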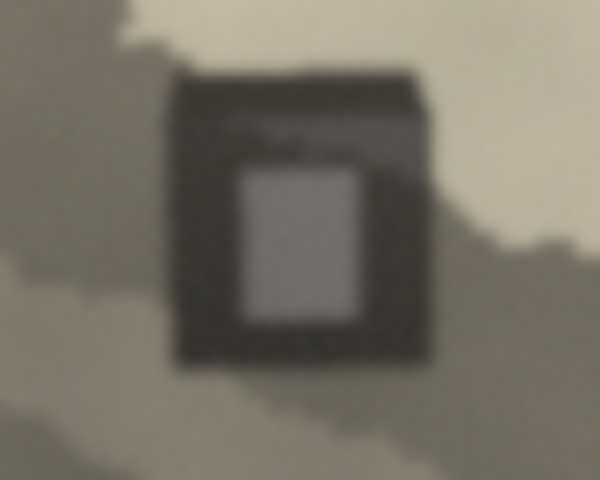

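```bash
python3 -m crank '{"dp":[[0.2,-0.65,-2],[0,0,-3.5],[0,0,-3.5],[0,0,-3],[0,0,-2],[0,0,-0.6],[0,0,0]],"delta_rot":[[0,0,1.3],[0,0,0],[0,0,0],[0,0,0],[0,0,0],[0,0,0],[0,0,0]],"claw":[0,0,0,0,0,0,0]}' 30
python3 - <<'E'
from h import *
T=tool(); p,d=capture('wrist'); save('w2',p)
E
```

```text
time_s: 3.25
eef_pos: [517.6, -272.0, 5.4]
ee_rot: [-0.0, 0.999, -0.035, -0.0]
force: [-0.3, -0.4, 0.5]
grip_width: 0.999
```

View pics/w2.png

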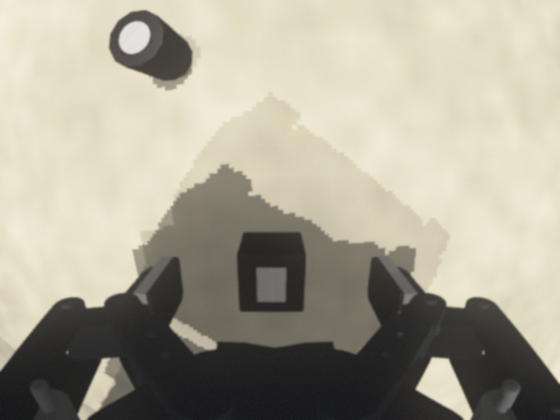

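The block stands between the pads, centred at (271,270) with the pad mid-line at column 275. I'll close on it.

```bash
python3 -m crank '{"dp":[[0,0,0],[0,0,0],[0,0,0],[0,0,0],[0,0,0],[0,0,0],[0,0,0],[0,0,0]],"delta_rot":[[0,0,0],[0,0,0],[0,0,0],[0,0,0],[0,0,0],[0,0,0],[0,0,0],[0,0,0]],"claw":[255,255,255,255,255,255,255,255]}' 35
python3 - <<'E'
from h import *
T=tool(); p,d=capture('wrist'); save('w3',p);np.savez('pics/w3.npz',p=p,d=d,T=T); print(sense()['time_s'],T[:3,3])
E
```

```text
time_s: 4.1
eef_pos: [518.5, -271.3, 5.8]
ee_rot: [0.0, 0.999, -0.034, 0.0]
force: [-0.4, 0.7, 5.1]
grip_width: 0.32
4.15 [ 518.46614815 -271.28450383    5.80343447]
```

View pics/w3.png

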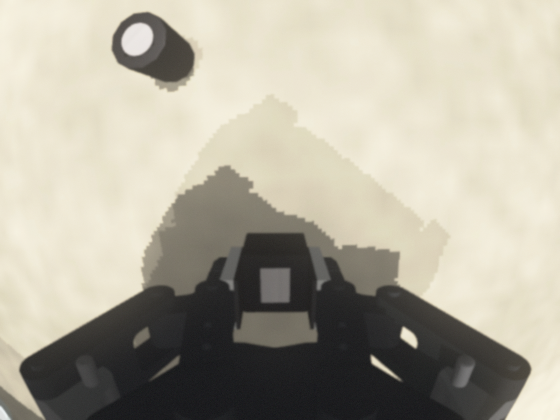

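Gripped: the opening of 0.32 is about 27 mm. Lifting and moving to a viewing spot near the stand.

```bash
python3 -m crank '{"dp":[[0,0,1],[0,0,4],[0,0,4.5],[-0.2,3,4],[-0.3,4.5,2],[-0.5,4.5,2],[-0.5,4.5,0.5],[-0.3,4,0.5],[0,0,0],[0,0,0]],"delta_rot":[[0,0,0],[0,0,0],[0,0,0],[0,0,0],[0,0,0],[0,0,4],[0,0,4],[0,0,2],[0,0,0],[0,0,0]],"claw":[255,255,255,255,255,255,255,255,255,255]}'
python3 - <<'E'
from h import *
T=tool(); p,d=capture('wrist'); save('w4',p);np.savez('pics/w4.npz',p=p,d=d,T=T); print(sense()['time_s'],T.round(3))
for t in ['seat','focal_mark','mount_square']:
    print(t,[(round(x['p'],2),np.round(x['centre']).tolist()) for x in pinpoint('wrist',t)])
E
```

```text
time_s: 5.15
eef_pos: [500.2, -65.8, 190.7]
ee_rot: [0.0, 0.999, 0.054, 0.0]
force: [0.2, 0.2, -0.1]
grip_width: 0.318
5.2 [[ 9.94000e-01  1.07000e-01  0.00000e+00  5.00161e+02]
 [ 1.07000e-01 -9.94000e-01 -0.00000e+00 -6.57550e+01]
 [ 0.00000e+00  1.00000e-03 -1.00000e+00  1.90707e+02]
 [ 0.00000e+00  0.00000e+00  0.00000e+00  1.00000e+00]]
seat [(0.9, [207.0, 162.0])]
focal_mark [(0.73, [434.0, 104.0]), (0.71, [170.0, 52.0]), (0.31, [13.0, 184.0])]
mount_square [(0.77, [276.0, 255.0])]
```

View pics/w4.png

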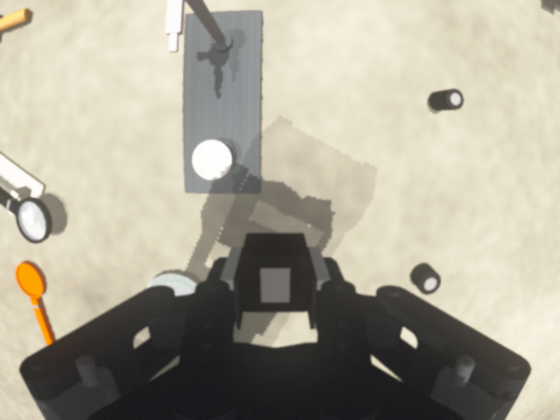

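The pedestal top is at (212,160), the pointer tip at about (173,50) and the post base at (222,44). The held block is at (276,270).

```bash
python3 - <<'E'
from h import *
f=np.load('pics/w4.npz'); p,d,T=f['p'],f['d'],f['T']
v,u=np.mgrid[0:420,0:560]
P=wdep(T,u,v,d)
# pedestal
m=(u>185)&(u<240)&(v>132)&(v<188)&(abs(P[...,2]-60)<5)
Q=P[m]; (cx,cy),r=cv2.minEnclosingCircle(Q[:,:2].astype(np.float32)); print('ped',m.sum(),Q.mean(0),np.median(Q[:,2]),(cx,cy),r)
# base plate
m=(P[...,2]>5)&(P[...,2]<16)&(u>170)&(u<275)&(v<205)&(p.mean(-1)<125)&(d>0)
r=cv2.minAreaRect(P[m][:,:2].astype(np.float32)); print('plate',m.sum(),r)
# pointer
for vv in range(0,56,6):
    print(vv,[(int(uu),P[vv,uu].round(0).astype(int).tolist()) for uu in range(164,188,4)])
# block
m=(u>235)&(u<310)&(v>230)&(v<315)
mm=m&(p.mean(-1)>80)&(v>262)&(u>255)&(u<295); print('inset',mm.sum(),P[mm].mean(0))
L=(P-T[:3,3])@T[:3,:3]
for vv in range(236,312,8): print(vv,L[vv,276].round(1), L[vv,250].round(1))
a=cv2.resize(p[0:70,140:250],None,fx=7,fy=7,interpolation=cv2.INTER_CUBIC); save('c_w4',a)
E
```

```text
ped 1208 [531.24720113  -8.9879181   59.5088947 ] 59.53695085004685 (531.2444458007812, -8.286874771118164) 17.36720085144043
plate 1814 ((586.156982421875, -13.58083724975586), (192.2843475341797, 62.35401153564453), 10.319595336914062)
0 [(164, [696, 75, 0]), (168, [630, 5, 168]), (172, [629, 2, 169]), (176, [629, 0, 168]), (180, [629, -2, 168]), (184, [632, -2, 162])]
6 [(164, [688, 73, 0]), (168, [626, 4, 168]), (172, [626, 2, 168]), (176, [626, -1, 168]), (180, [626, -3, 168]), (184, [627, -4, 164])]
12 [(164, [681, 72, -1]), (168, [622, 3, 169]), (172, [622, 1, 168]), (176, [622, -1, 168]), (180, [622, -4, 170]), (184, [681, 49, -1])]
18 [(164, [674, 71, -1]), (168, [619, 3, 168]), (172, [619, 0, 168]), (176, [619, -1, 167]), (180, [618, -4, 169]), (184, [674, 49, -2])]
24 [(164, [667, 70, -2]), (168, [615, 2, 169]), (172, [615, 0, 168]), (176, [615, -2, 167]), (180, [615, -5, 168]), (184, [667, 48, -1])]
30 [(164, [660, 69, 0]), (168, [612, 1, 169]), (172, [612, 0, 168]), (176, [612, -3, 168]), (180, [612, -5, 168]), (184, [657, 44, 8])]
36 [(164, [653, 68, -1]), (168, [653, 6
[... 293 characters left out ...]
, -2, 169]), (176, [602, -4, 167]), (180, [639, 47, 1]), (184, [637, 40, 11])]
54 [(164, [632, 65, 1]), (168, [633, 61, -1]), (172, [633, 56, 0]), (176, [633, 52, -1]), (180, [633, 47, -1]), (184, [631, 40, 9])]
inset 1106 [487.76546172 -68.08759669 194.30428485]
236 [14.8  1.2 -0.3] [ 14.5 -10.9   0.5]
244 [ 14.7   1.2 -10.3] [ 14.7 -10.1 -10.5]
252 [ 14.8   1.2 -19.8] [ 15.3  -9.3 -21. ]
260 [ 11.8   1.2 -21.1] [ 11.6  -9.4 -20.6]
268 [  9.    1.2 -22.6] [  8.6  -9.4 -22. ]
276 [  5.3   1.2 -22.6] [  5.1  -9.5 -22.2]
284 [  1.1   1.2 -21.7] [  1.5  -9.6 -22.6]
292 [ -2.5   1.2 -22.1] [ -2.4  -9.7 -22.4]
300 [ -6.    1.2 -22.8] [ -6.4  -9.8 -22.3]
308 [-11.3   1.2 -20.7] [-11.2 -10.1 -21.2]
```

View pics/c_w4.png

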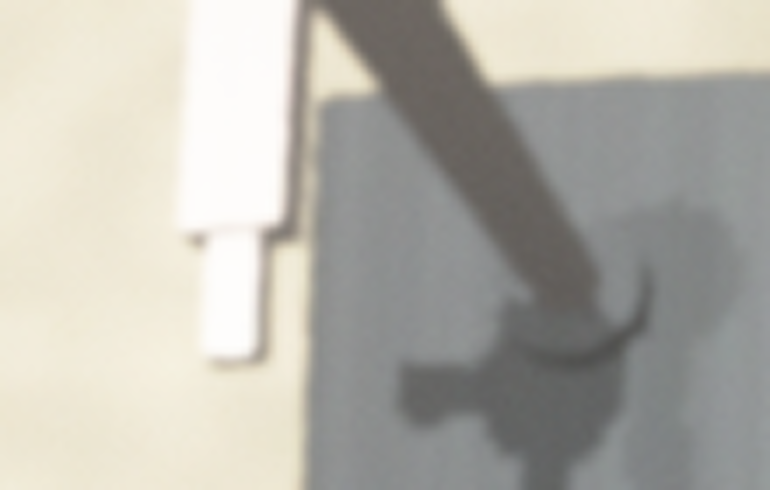

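Seat is at (531.2, -8.6), measured height 59.5 with 60 expected. Pointer tip is at (601, -3.5), 70 mm from the axis as specified, with its top at about 168, and the stand's yaw is about 5°. I'm moving over the seat and stopping 15 mm above it to check.

```bash
python3 -m crank '{"dp":[[1.5,2.9,0],[1.5,2.8,0],[0,0,-2],[0,0,-3],[0,0,-3],[0,0,-2.2],[0,0,-0.9],[0,0,0],[0,0,0]],"delta_rot":[[0,0,-1],[0,0,0],[0,0,0],[0,0,0],[0,0,0],[0,0,0],[0,0,0],[0,0,0],[0,0,0]],"claw":[255,255,255,255,255,255,255,255,255]}'
python3 - <<'E'
from h import *
T=tool(); p,d=capture('wrist'); save('w5',p);np.savez('pics/w5.npz',p=p,d=d,T=T); print(sense()['time_s'],T.round(3)[:3,3])
p,d=capture('scene'); save('s5',cv2.resize(p[190:310,160:300],None,fx=5,fy=5,interpolation=cv2.INTER_CUBIC))
E
```

```text
time_s: 6.25
eef_pos: [530.8, -9.6, 80.2]
ee_rot: [0.0, 0.999, 0.044, 0.001]
force: [1.3, 0.9, -0.1]
grip_width: 0.321
6.3 [530.807  -9.613  80.194]
```

View pics/w5.png

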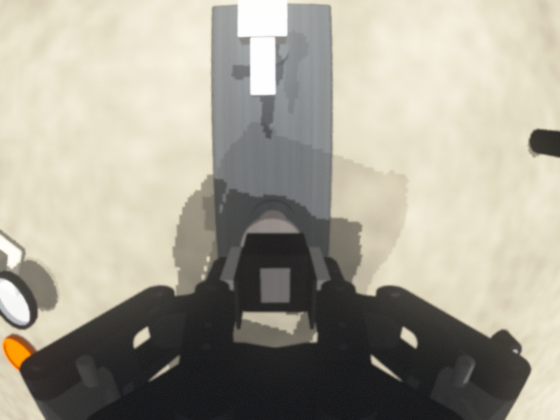

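View pics/s5.png

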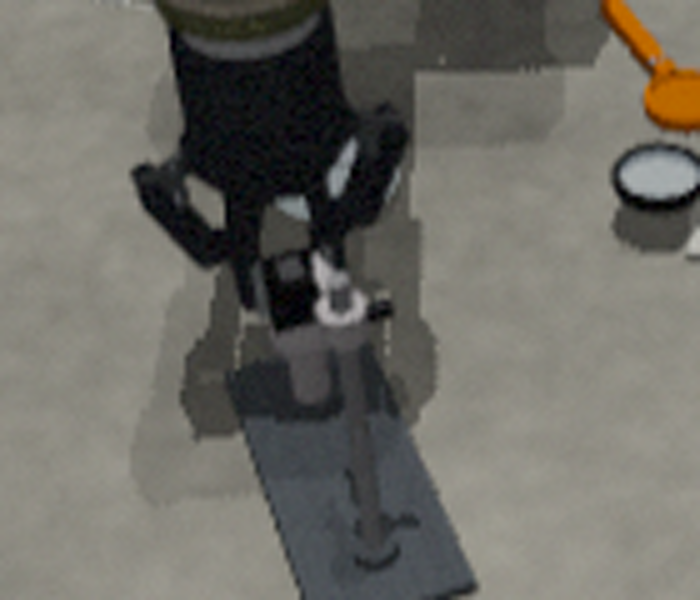

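The block sits above the column, lined up at column 274. Lowering the last 14 mm, the end of it gently.

```bash
python3 -m crank '{"dp":[[0,0.05,-0.8],[0,0,-0.4],[0,0,-0.1],[0,0,-0.1],[0,0,0]],"delta_rot":[[0,0,0],[0,0,0],[0,0,0],[0,0,0],[0,0,0]],"claw":[255,255,255,255,255]}'
python3 -c "
from h import *
p,d=capture('scene'); save('s6',cv2.resize(p[190:310,160:300],None,fx=5,fy=5,interpolation=cv2.INTER_CUBIC))"
```

```text
time_s: 6.85
eef_pos: [529.9, -8.5, 65.8]
ee_rot: [-0.0, 0.999, 0.045, -0.0]
force: [-3.8, -0.2, 5.8]
grip_width: 0.323
```

View pics/s6.png

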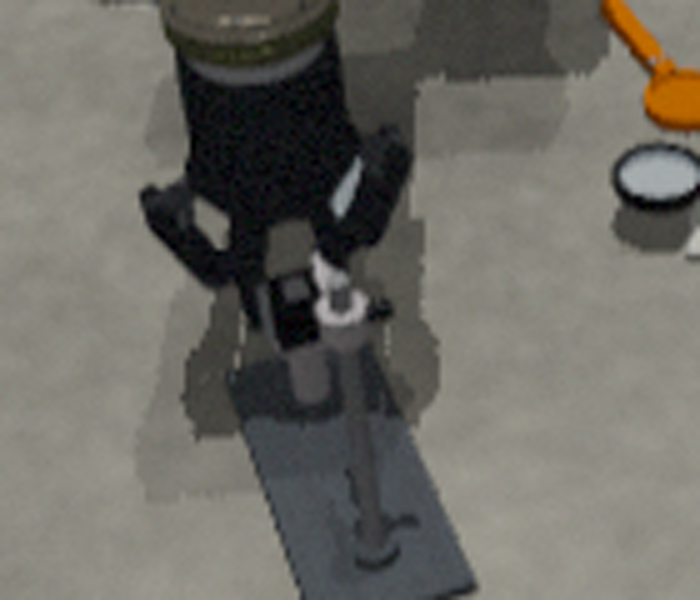

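Contact shows 5.8 N upward with the block on the seat. Releasing.

```bash
python3 -m crank '{"dp":[[0,0,0],[0,0,0],[0,0,0],[0,0,0],[0,0,0]],"delta_rot":[[0,0,0],[0,0,0],[0,0,0],[0,0,0],[0,0,0]],"claw":[150,130,110,80,60]}'
python3 -c "
from h import *
T=tool(); p,d=capture('wrist'); save('w7',p);np.savez('pics/w7.npz',p=p,d=d,T=T)"
```

```text
time_s: 7.4
eef_pos: [530.2, -8.6, 65.2]
ee_rot: [-0.0, 0.999, 0.044, -0.0]
force: [-0.3, -0.4, 1.0]
grip_width: 0.768
```

View pics/w7.png

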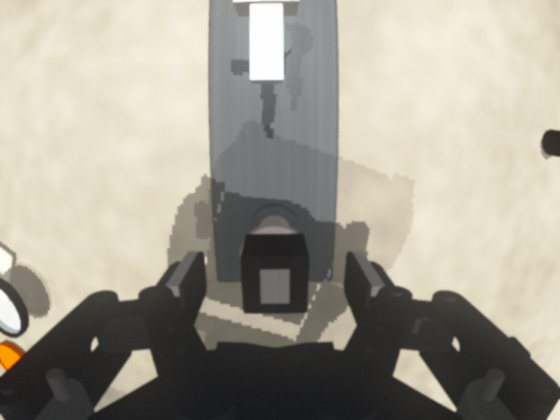

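The block stands on the seat between the open fingers. I'm rising straight up, then backing off to check it and the pointer from above.

```bash
python3 -m crank '{"dp":[[0,0,2],[0,0,4],[0,0,4.5],[-1,1,4],[-3,2,0],[-3,2,0],[0,0,0],[0,0,0]],"delta_rot":[[0,0,0],[0,0,0],[0,0,0],[0,0,0],[0,0,0],[0,0,0],[0,0,0],[0,0,0]],"claw":[0,0,0,0,0,0,0,0]}'
python3 - <<'E'
from h import *
T=tool(); p,d=capture('wrist'); save('w8',p);np.savez('pics/w8.npz',p=p,d=d,T=T)
s=sense(); print(s['time_s'],s['joints'],T[:3,3])
p2,d2=capture('scene'); np.savez('pics/s8.npz',p=p2,d=d2); save('s8',cv2.resize(p2[190:310,160:300],None,fx=5,fy=5,interpolation=cv2.INTER_CUBIC))
E
```

```text
time_s: 8.25
eef_pos: [460.3, 41.5, 210.6]
ee_rot: [0.0, 0.999, 0.045, 0.001]
force: [0.0, -0.8, -0.1]
grip_width: 0.994
8.3 [-1.65089545e-01  1.93275131e-01  1.70907566e+00 -1.11588452e-04
  1.23842333e+00  1.31677975e+00] [460.26503876  41.48826081 210.64732551]
```

View pics/w8.png

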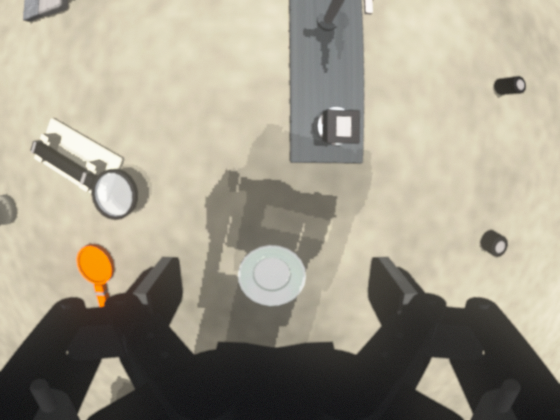

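View pics/s8.png

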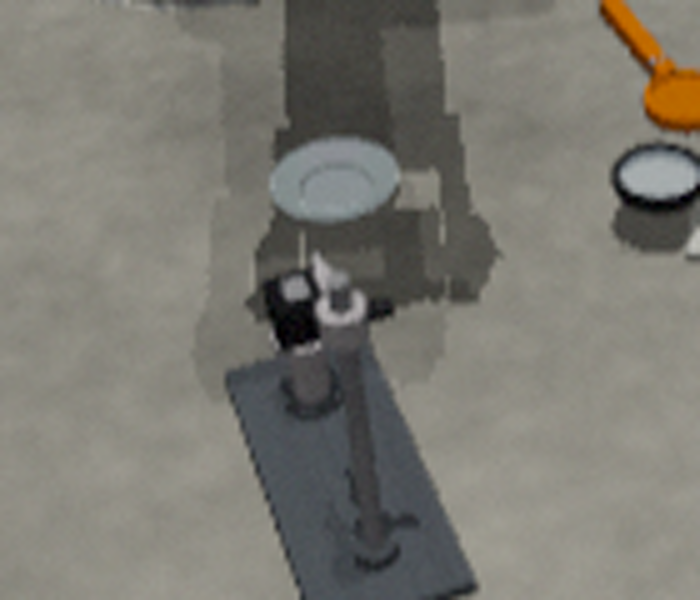

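```bash
python3 - <<'E'
from h import *
f=np.load('pics/w8.npz'); p,d,T=f['p'],f['d'],f['T']
v,u=np.mgrid[0:420,0:560]; P=wdep(T,u,v,d); g=p.mean(-1)
m=(u>318)&(u<368)&(v>100)&(v<150)&(abs(P[...,2]-88)<6)
Q=P[m]; print('block top',m.sum(),np.median(Q[:,2]),cv2.minAreaRect(Q[:,:2].astype(np.float32)),Q.mean(0))
print('lens detections',[(round(x['p'],2),np.round(x['centre'],1).tolist()) for x in pinpoint('wrist','mount_square')])
# loupe dark
m=(u>28)&(u<145)&(v>130)&(v<222)&(g<75)&(P[...,2]>25)&(P[...,2]<55)
Q=P[m]; print(m.sum(),np.percentile(Q[:,2],[5,25,50,75,95]))
save('m8',(m[120:230,20:160,None]*np.array([255,255,255])).astype(np.uint8),5)
# circle fit frame
L=m&(u>88); h=m&(u<85)
C,R=cv2.minEnclosingCircle(P[L][:,:2].astype(np.float32)); print('lens',C,R)
l=cv2.fitLine(P[h][:,:2].astype(np.float32),cv2.DIST_HUBER,0,.01,.01).ravel(); print('handle',l,np.degrees(np.arctan2(l[1],l[0])),P[h].mean(0), P[h][:,0].max(),P[h][:,1].max())
E
```

```text
block top 1141 87.60246262509719 ((530.64111328125, -8.894092559814453), (28.23751449584961, 28.48974609375), 6.78139066696167) [530.68026472  -8.35007823  87.55930434]
lens detections [(0.96, [340.4, 124.1])]
33 [38.13526135 39.08675076 40.37607673 41.67068196 42.74455091]
lens (445.80975341796875, 187.11532592773438) 3.607856035232544
handle [3.9842251e-01 9.1720200e-01 4.9162958e+02 3.0463138e+02] 66.52039 [491.58105538 304.52171771  40.57510121] 497.8290413246113 317.6642724777717
```

View pics/m8.png

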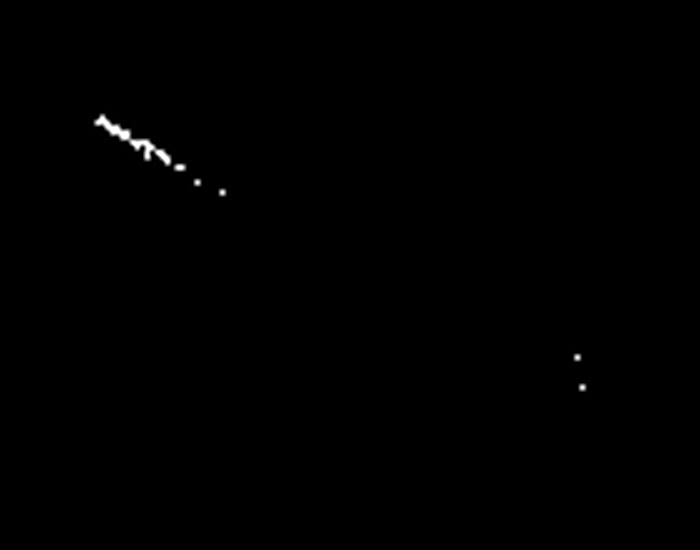

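The block stands at (530.6, -8.7) with its top at 87.6 (88 expected), centred within about 1 mm of the seat. I'm turning and moving toward the loupe, with the camera on the lens side.

```bash
python3 -m crank '{"dp":[[0,3,0],[0,3,0],[0,3,0],[0,3,0],[0,3,0],[0,3,0],[0.2,3,-0.5],[0.2,2,-1],[0.3,1,-1],[0.3,0,-1]],"delta_rot":[[0,0,8.5],[0,0,8.5],[0,0,8.5],[0,0,8.5],[0,0,8.5],[0,0,8.5],[0,0,8.5],[0,0,8.5],[0,0,8.5],[0,0,8.5]],"claw":[0,0,0,0,0,0,0,0,0,0]}'
python3 -m crank '{"dp":[[0,0,0],[0,0,0],[0,0,0],[0,0,0],[0,0,0],[0,0,0],[0,0,0],[0,0,0],[0,0,0],[0,0,0]],"delta_rot":[[0,0,8.5],[0,0,8.5],[0,0,8.5],[0,0,8.5],[0,0,8.5],[0,0,8.5],[0,0,8.5],[0,0,8.5],[0,0,8.5],[0,0,8.5]],"claw":[0,0,0,0,0,0,0,0,0,0]}'
python3 -m crank '{"dp":[[0,0,0],[0,0,0],[0,0,0],[0,0,0],[0,0,0],[0,0,0],[0,0,0],[0,0,0],[0,0,0],[0,0,0]],"delta_rot":[[0,0,8.5],[0,0,8.5],[0,0,8.5],[0,0,8.5],[0,0,8.5],[0,0,8.5],[0,0,8.5],[0,0,8.5],[0,0,3.5],[0,0,0]],"claw":[0,0,0,0,0,0,0,0,0,0]}'
python3 - <<'E'
from h import *
T=tool(); p,d=capture('wrist'); save('w9',p);np.savez('pics/w9.npz',p=p,d=d,T=T)
s=sense(); print(s['time_s'],s['joints'],T[:3,3],np.degrees(np.arctan2(T[1,0],T[0,0])))
E
```

```text
time_s: 9.4
eef_pos: [470.7, 282.4, 174.2]
ee_rot: [-0.0, 0.704, 0.71, -0.0]
force: [0.1, -0.2, 0.0]
grip_width: 1.002
time_s: 10.4
eef_pos: [470.9, 281.1, 174.7]
ee_rot: [-0.0, 0.04, 0.999, -0.0]
force: [-0.8, -1.6, -0.0]
grip_width: 0.998
time_s: 11.4
eef_pos: [470.8, 281.1, 174.8]
ee_rot: [-0.0, -0.549, 0.836, 0.0]
force: [0.1, 0.8, -0.7]
grip_width: 0.997
11.45 [ 3.24690131e-01  4.12652246e-01  1.50888609e+00 -6.08950945e-05
  1.22051778e+00 -2.40626517e+00] [470.79838143 281.12655252 174.7883848 ] -113.41921145361668
```

View pics/w9.png

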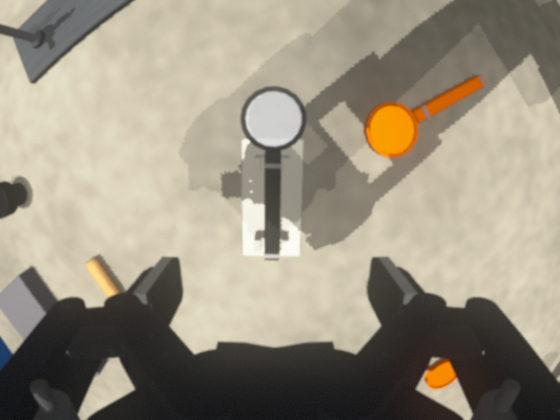

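The loupe is in the picture centre: lens at (273,118), handle running to (271,260), nearly in line with the tool's x. The orange look-alike lies apart at (391,130).

```bash
python3 - <<'E'
from h import *
f=np.load('pics/w9.npz'); p,d,T=f['p'],f['d'],f['T']
v,u=np.mgrid[0:420,0:560]; P=wdep(T,u,v,d); g=p.mean(-1).astype(np.uint8)
m=(g<90)&(abs(u-273)<36)&(v>84)&(v<155)&(np.hypot(u-273,v-118)<34)&(P[...,2]>33)&(P[...,2]<50)
c=P[m]; A=np.c_[2*c[:,:2],np.ones(len(c))]; s=np.linalg.lstsq(A,(c[:,:2]**2).sum(1),rcond=None)[0]
C,R=cv2.minEnclosingCircle(P[m&(v<145)][:,:2].astype(np.float32)); print('lens',C,R,s[:2],np.median(c[:,2]))
# hough-free check by rays
print('ray',watz(T,273,118,42), 'handle pts',watz(T,272.5,165,44),watz(T,271.5,225,44),'end',watz(T,271,258,44))
hm=(g<90)&(abs(u-272)<12)&(v>172)&(v<230)&(P[...,2]>38)&(P[...,2]<50)
h=P[hm]; l=cv2.fitLine(h[:,:2].astype(np.float32),cv2.DIST_HUBER,0,.01,.01).ravel(); print(l,np.degrees(np.arctan2(l[1],l[0])),np.median(h[:,2]),hm.sum())
for t in ['loupe','handle_mid']:
    for x in pinpoint('wrist',t): print(t,round(x['p'],2),x['centre'],watz(T,*x['centre'],37 if t=='loupe' else 44))
E
```

```text
lens (443.4913024902344, 215.33432006835938) 26.980396270751953 [443.71819782 214.99570714] 41.59376146311911
ray [443.69878987 214.46603027  42.        ] handle pts [459.84163575 250.69679922  44.        ] [481.72832293 298.88413722  44.        ] end [494.77968212 327.66354851  44.        ]
[3.9854968e-01 9.1714674e-01 4.7258423e+02 2.7896997e+02] 66.51245 43.55827825741602 817
loupe 0.87 [272.4, 115.8] [443.38921108 212.41119567  37.        ]
handle_mid 0.85 [448.7, 100.1] [286.91645531 255.24686356  44.        ]
handle_mid 0.75 [269.5, 204.5] [475.89429553 281.15940405  44.        ]
```

The lens (443.5, 215.2) and handle line at 66° agree, so handle_mid is (475.5, 286.5). Descending to TCP z = 20.

```bash
python3 -m crank '{"dp":[[0.47,0.53,-2],[0,0,-4],[0,0,-4],[0,0,-3],[0,0,-1.8],[0,0,-0.7],[0,0,0],[0,0,0]],"delta_rot":[[0,0,-0.4],[0,0,0],[0,0,0],[0,0,0],[0,0,0],[0,0,0],[0,0,0],[0,0,0]],"claw":[0,0,0,0,0,0,0,0]}' 60
python3 - <<'E'
from h import *
T=tool(); p,d=capture('wrist'); save('w10',p);np.savez('pics/w10.npz',p=p,d=d,T=T)
E
```

```text
time_s: 12.35
eef_pos: [475.6, 286.9, 21.3]
ee_rot: [0.001, -0.546, 0.838, -0.0]
force: [0.4, -0.2, -0.1]
grip_width: 1.003
```

View pics/w10.png

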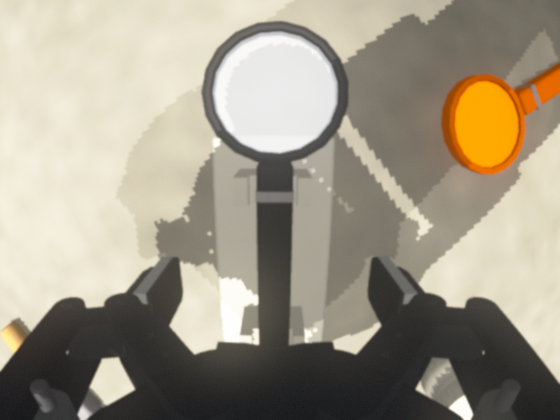

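The handle is centred between the pads at column 275, between the saddles at rows 190 and 320, and clear of both. Closing.

```bash
python3 -m crank '{"dp":[[0,0,0],[0,0,0],[0,0,0],[0,0,0],[0,0,0],[0,0,0],[0,0,0],[0,0,0],[0,0,0],[0,0,0]],"delta_rot":[[0,0,0],[0,0,0],[0,0,0],[0,0,0],[0,0,0],[0,0,0],[0,0,0],[0,0,0],[0,0,0],[0,0,0]],"claw":[255,255,255,255,255,255,255,255,255,255]}' 60
python3 - <<'E'
from h import *
T=tool(); p,d=capture('wrist'); save('w11',p);np.savez('pics/w11.npz',p=p,d=d,T=T); print(T[:3,3])
E
```

```text
time_s: 13.4
eef_pos: [475.0, 286.7, 20.5]
ee_rot: [0.0, -0.546, 0.838, -0.0]
force: [-0.6, -0.9, 4.9]
grip_width: 0.146
[475.04326119 286.73403244  20.51353615]
```

View pics/w11.png

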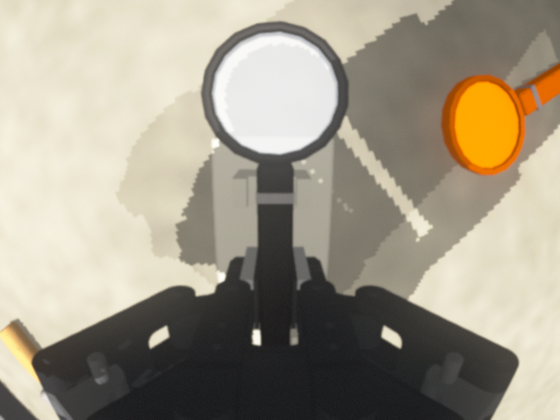

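Gripped, opening 12.4 mm on the 14 mm handle. Lifting straight up.

```bash
python3 -m crank '{"dp":[[0,0,0.5],[0,0,1.5],[0,0,2.5],[0,0,3],[0,0,3],[0,0,2.5],[0,0,1],[0,0,0],[0,0,0],[0,0,0]],"delta_rot":[[0,0,0],[0,0,0],[0,0,0],[0,0,0],[0,0,0],[0,0,0],[0,0,0],[0,0,0],[0,0,0],[0,0,0]],"claw":[255,255,255,255,255,255,255,255,255,255]}'
python3 - <<'E'
from h import *
T=tool(); p,d=capture('wrist'); save('w12',p);np.savez('pics/w12.npz',p=p,d=d,T=T); print(sense()['time_s'],T[:3,3],sense()['joints'])
v,u=np.mgrid[0:420,0:560]; P=wdep(T,u,v,d); g=p.mean(-1)
m=(g<100)&(np.hypot(u-275,v-92)<80)&(abs(P[...,2]-T[2,3]-21)<10)&(v<160)
L=(P-T[:3,3])@T[:3,:3]; c=L[m]
A=np.c_[2*c[:,:2],np.ones(len(c))]; s=np.linalg.lstsq(A,(c[:,:2]**2).sum(1),rcond=None)[0]
print(m.sum(),'lens in tool',s[:2],cv2.minEnclosingCircle(c[:,:2].astype(np.float32)),np.percentile(c[:,2],[5,50,95]))
A=np.c_[c[:,:2],np.ones(len(c))]; k=abs(c[:,2]-np.median(c[:,2]))<4; q=np.linalg.lstsq(A[k],c[k,2],rcond=None)[0]; print('plane',q)
E
```

```text
time_s: 14.45
eef_pos: [474.3, 286.4, 158.7]
ee_rot: [-0.001, -0.546, 0.838, 0.0]
force: [0.5, 0.2, -0.8]
grip_width: 0.148
14.5 [474.27942939 286.43203824 158.67344269] [ 3.31868542e-01  4.42259998e-01  1.50884654e+00  1.61959030e-05
  1.19289951e+00 -2.39426446e+00]
2634 lens in tool [78.49785838 -0.18218416] ((78.37763214111328, 0.16898755729198456), 27.60719108581543) [-21.9044615  -20.81665457 -19.5529462 ]
plane [ 4.67274839e-03 -9.34113541e-04 -2.11236120e+01]
```

View pics/w12.png

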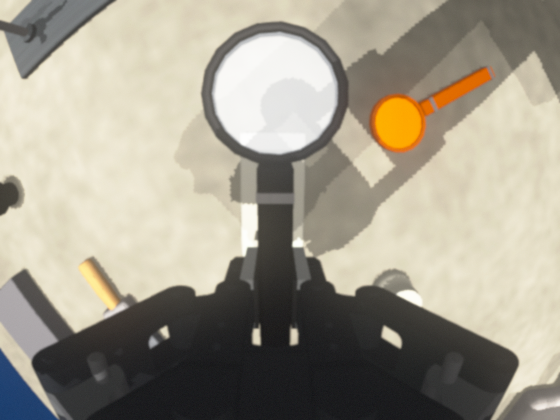

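The lens sits at tool (78.4, 0), level, and its mid-thickness is about 16.3 above TCP. I'm carrying it over the specimen, still about 9 mm high, then looking again.

```bash
python3 -m crank '{"dp":[[0.4,-1,0],[1,-2.5,0],[1.4,-3.5,0],[1.4,-3.5,0],[1.4,-3.5,0],[1.4,-3.5,0],[1.1,-2.5,0],[0.6,-1.5,0],[0.46,-1,0],[0,0,0]],"delta_rot":[[0,0,0],[0,0,-1],[0,0,-1],[0,0,-1],[0,0,0],[0,0,0],[0,0,0],[0,0,0],[0,0,0],[0,0,0]],"claw":[255,255,255,255,255,255,255,255,255,255]}'
python3 - <<'E'
from h import *
T=tool(); p,d=capture('wrist'); save('w13',p);np.savez('pics/w13.npz',p=p,d=d,T=T); print(sense()['time_s'],T[:3,3],sense()['joints'],np.degrees(np.arctan2(T[1,0],T[0,0])))
p2,d2=capture('scene'); np.savez('pics/s13.npz',p=p2,d=d2); save('s13',cv2.resize(p2[170:310,160:320],None,fx=4,fy=4,interpolation=cv2.INTER_CUBIC))
E
```

```text
time_s: 15.5
eef_pos: [566.6, 61.0, 160.0]
ee_rot: [-0.0, -0.524, 0.852, 0.0]
force: [-0.4, -0.6, -0.9]
grip_width: 0.153
15.55 [566.64373     61.02452758 160.00430454] [-9.67487167e-02  4.72266732e-01  1.45929067e+00  2.28441491e-04
  1.21052473e+00 -2.77056076e+00] -116.85587110675709
```

View pics/w13.png

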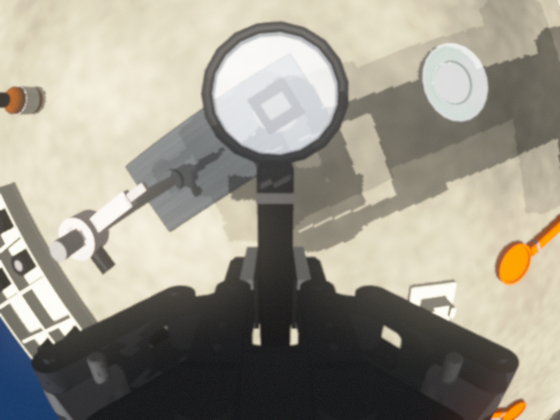

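View pics/s13.png

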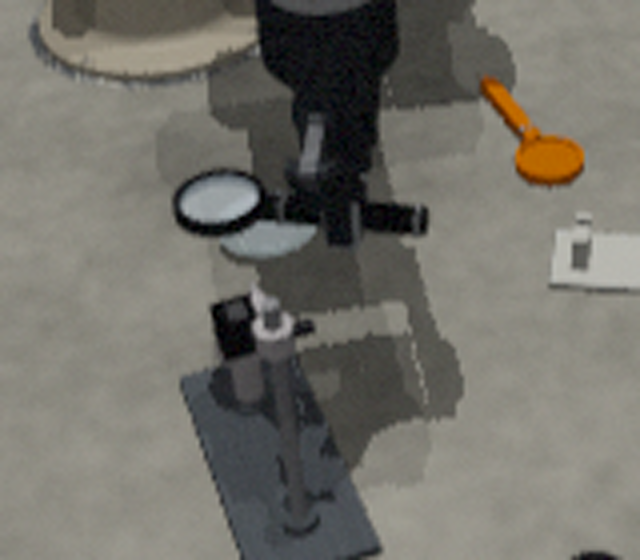

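The specimen shows through the lens at (275,105). The pointer is at the lower left, its tip at about (143,188), well clear of the frame. Next I'll compare their heights in this one picture.

```bash
python3 - <<'E'
from h import *
f=np.load('pics/w13.npz'); p,d,T=f['p'],f['d'],f['T']
v,u=np.mgrid[0:420,0:560]; P=wdep(T,u,v,d); g=p.mean(-1)
m=(g<100)&(np.hypot(u-275,v-92)<80)&(abs(P[...,2]-T[2,3]-21)<6)&(v<160)
c=P[m]; A=np.c_[2*c[:,:2],np.ones(len(c))]; s=np.linalg.lstsq(A,(c[:,:2]**2).sum(1),rcond=None)[0]
print('lens',m.sum(),s[:2],np.median(c[:,2]))
A=np.c_[c[:,:2],np.ones(len(c))]; print('plane',np.linalg.lstsq(A,c[:,2],rcond=None)[0][:2])
m=(u>90)&(u<155)&(v>180)&(v<235)&(P[...,2]>150)
c=P[m]; print('pointer',m.sum(),np.percentile(c[:,2],[5,25,50,75,95]),c.min(0),c[c[:,0].argmin()])
for r in [0,1,2,3,4,5,6]:
    k=m&(P[...,0]>600+5*r)&(P[...,0]<605+5*r); 
    if k.sum(): print(600+5*r,k.sum(),np.percentile(P[k][:,2],[10,50,90]),P[k].mean(0))
# block
m=(np.hypot(u-275,v-105)<45)&(abs(P[...,2]-88)<6); print('block seen by depth',m.sum(), P[m].mean(0) if m.sum() else '')
i=watz(T,275,105,88); print('block via ray',i)
a=cv2.resize(p[160:280,30:190],None,fx=5,fy=5,interpolation=cv2.INTER_CUBIC); save('c_w13',a)
E
```

```text
lens 2509 [531.49471588  -8.90562032] 180.79179691804248
plane [-0.00055323  0.00728197]
pointer 1182 [162.77890845 167.43691148 168.20367273 168.8088145  170.01404427] [537.32569524  -6.17897103 157.15809705] [537.32569524   2.19227712 302.1555025 ]
600 120 [164.52468993 167.20290611 168.14693586] [602.27711885  -1.67240915 166.94299246]
605 90 [166.38877541 167.50306671 168.35642598] [607.58246563  -1.0530438  167.38555118]
610 215 [165.02225485 168.09753806 169.21665115] [612.06301655  -0.75883091 167.70795286]
615 157 [167.62627071 168.49810651 169.1638156 ] [ 6.17365184e+02 -1.61121505e-01  1.68391323e+02]
620 161 [167.79143478 168.45106404 169.12038673] [6.22488898e+02 2.87844401e-01 1.68415559e+02]
625 143 [167.60373402 168.4379189  169.20124607] [627.58653778   0.78220516 168.32044613]
630 193 [166.4446223  168.51935732 171.05074564] [633.01489359   2.01539871 168.40921344]
block seen by depth 0 
block via ray [530.98697305  -9.60073952  88.        ]
```

View pics/c_w13.png

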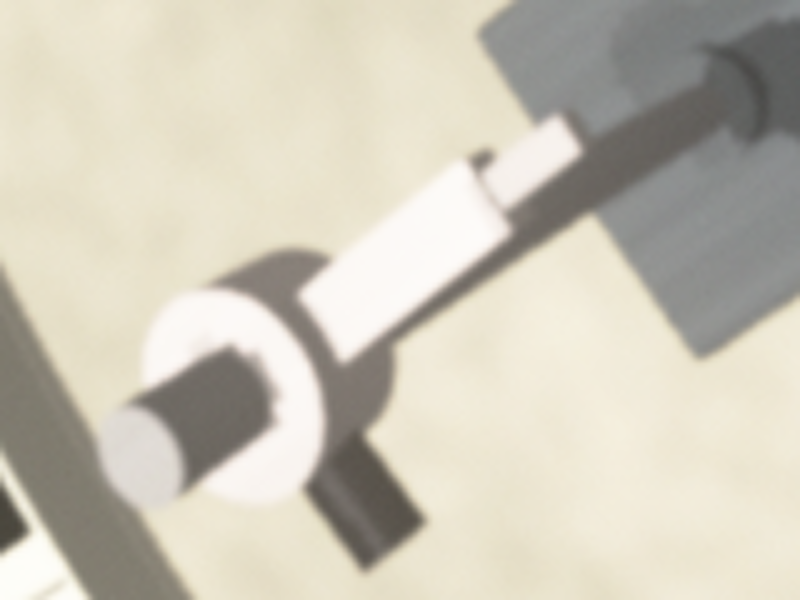

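The tip's top is at 167.3 and the thicker part's top at 168.4, so the pointer's mid-height is about 165.4. The lens mid is at 175.8, so I'm lowering 10 mm. Horizontally the lens (531.5, -8.9) already agrees with the specimen (530.8, -9).

```bash
python3 -m crank '{"dp":[[0,0,-0.2],[0,0,-0.3],[0,0,-0.3],[0,0,-0.2],[0,0,0],[0,0,0],[0,0,0],[0,0,0],[0,0,0],[0,0,0]],"delta_rot":[[0,0,0],[0,0,0],[0,0,0],[0,0,0],[0,0,0],[0,0,0],[0,0,0],[0,0,0],[0,0,0],[0,0,0]],"claw":[255,255,255,255,255,255,255,255,255,255]}'
cat > chk.py <<'E'
from h import *
import sys
T=tool(); p,d=capture('wrist'); n=sys.argv[1]; save('w'+n,p); print(sense()['time_s'],T[:3,3])
v,u=np.mgrid[0:420,0:560]; P=wdep(T,u,v,d); g=p.mean(-1)
m=(g<100)&(np.hypot(u-275,v-92)<80)&(abs(P[...,2]-T[2,3]-21)<6)&(v<160)
c=P[m]; A=np.c_[2*c[:,:2],np.ones(len(c))]; s=np.linalg.lstsq(A,(c[:,:2]**2).sum(1),rcond=None)[0]
print('lens',s[:2],'mid z',np.median(c[:,2])-5)
A=np.c_[c[:,:2],np.ones(len(c))]; print('slope',np.linalg.lstsq(A,c[:,2],rcond=None)[0][:2])
for a,b in [(600,609),(613,628)]:
    k=(u<165)&(v>150)&(v<260)&(abs(P[...,2]-166)<8)&(P[...,0]>a)&(P[...,0]<b)&(abs(P[...,1])<8)
    print('pointer top',a,k.sum(),np.median(P[k][:,2]) if k.sum() else '')
k=(abs(P[...,2]-173)<8)&(np.hypot(P[...,0]-645.5,P[...,1]-1.5)<11)&(np.hypot(P[...,0]-645.5,P[...,1]-1.5)>6)&(g>200)
print('collar top',k.sum(),np.median(P[k][:,2]) if k.sum() else '')
p2,d2=capture('scene'); save('s'+n,cv2.resize(p2[170:310,160:320],None,fx=4,fy=4,interpolation=cv2.INTER_CUBIC))
E
python3 chk.py 14
```

```text
time_s: 16.6
eef_pos: [566.5, 61.7, 150.3]
ee_rot: [-0.0, -0.524, 0.852, 0.0]
force: [-0.5, -0.2, -1.0]
grip_width: 0.148
16.65 [566.4733761   61.68171028 150.2808462 ]
lens [531.36742354  -8.25503668] mid z 166.09206511214603
slope [0.00226308 0.00790752]
pointer top 600 207 167.34195340199506
pointer top 613 512 168.45534319082464
collar top 622 173.4723153453224
```

```bash
ls pics | tail -3
```

```text
w9.png
wrist0.npz
wrist0.png
```

View pics/w14.png

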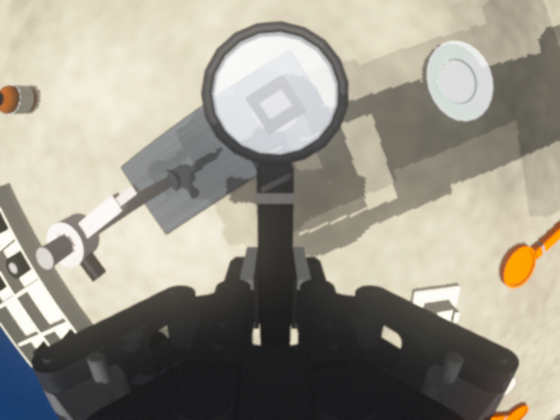

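View pics/s14.png

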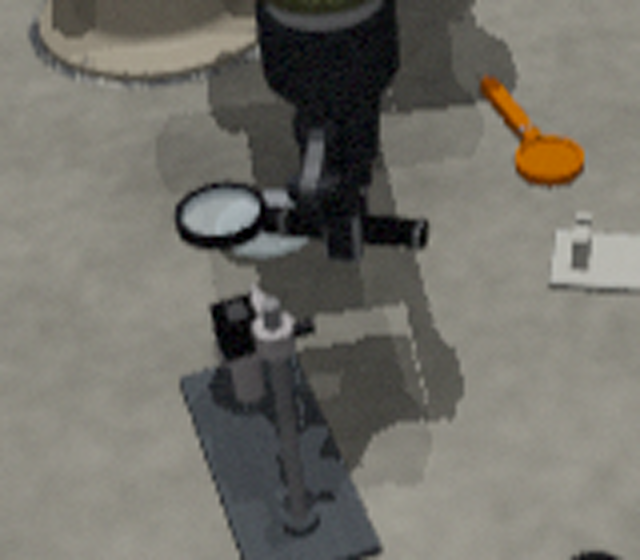

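The collar's top, 173.5, less 8 gives 165.5, which confirms the pointer height. The lens mid is at 166.1 and about 1 mm off the specimen's axis, and the block still stands upright. I'll let it settle for a moment, check once more and hand in.

```bash
python3 -m crank '{"dp":[[0,0,0],[0,0,0],[0,0,0],[0,0,0],[0,0,0],[0,0,0]],"delta_rot":[[0,0,0],[0,0,0],[0,0,0],[0,0,0],[0,0,0],[0,0,0]],"claw":[255,255,255,255,255,255]}'
python3 - <<'E'
from h import *
s=sense(); print(s['dq'])
import subprocess
p,d=capture('top'); f=np.load('pics/top0.npz')
for n,(u,v) in {'A':(428,237),'C':(418,162)}.items():
    w=slice(v-12,v+13),slice(u-12,u+13); 
    print(n,'max grey change',np.abs(p[w].astype(int)-f['p'][w]).mean())
    for q in (f['d'],p and d if False else d): 
        k=np.argwhere(q[w]<q[w].max()-18)+[v-12,u-12]; print(k.mean(0))
E
python3 chk.py 15; python3 -c "
from rig import *
print(finish_job())"
```

```text
time_s: 17.3
eef_pos: [566.5, 61.7, 150.3]
ee_rot: [-0.0, -0.524, 0.852, -0.0]
force: [0.3, 0.4, -0.7]
grip_width: 0.148
[-3.31796920e-04 -1.81578310e-03 -1.63538153e-03 -6.46409116e-04
 -2.46033353e-04  6.54641260e-05]
A max grey change 3.4042666666666666
[236.94444444 427.64285714]
[236.86507937 427.70634921]
C max grey change 3.5141333333333336
[162.4673913  417.82608696]
[162.22727273 417.88636364]
17.4 [566.49411617  61.64640815 150.27410732]
lens [531.39694054  -8.30746936] mid z 166.0682347007372
slope [0.00017316 0.00726293]
pointer top 600 212 167.43140458150833
pointer top 613 515 168.51235097608216
collar top 626 173.5539422973246
the job is handed in; nothing more can be done
None
```

The job was handed in at about 17.4 s, with the arm still holding the loupe over the specimen. No verdict is reported, so this rests on my own measurements.

I stood the square specimen (the middle one of the three) on the pedestal with the fingers closing along the stand's y. I then released it, took the black loupe by its handle and carried it over the specimen.

| Check | Measured | Limit |
|---|---|---|
| Specimen from the pedestal's axis, after release | about 1 mm | 9 mm |
| Specimen's top height | 87.6 mm (88 mm expected) | 84 to 92 mm |
| Lens from the specimen's axis | about 1 mm | 12 mm |
| Lens mid-height | 166.1 mm, against 165.5 mm for the pointer | 6 mm |
| Loupe tilt | under 0.01 rad | 0.12 rad |
| Joint speeds | under 0.002 rad/s | – |
| Pointer height | same within 0.2 mm | 4 mm |
| The other two specimens | same place in the top picture, within 0.3 pixel | 20 mm |

- **Pointer height:** the pointer's mid-height is worked out from its upper surfaces and the collar's top, which agree to about 0.2 mm.
- **Specimen under the loupe:** I measured its position before bringing the loupe over. Afterwards the depth camera gave no reading on it through the glass, so I only saw it in the pictures, where it was still upright and centred.
- **Contact:** forces on the loupe and specimen cannot be read directly. The lens showed no contact in any picture.

No final check failed. The network put the grip point about 5 mm from where I had measured it, so I used my own measurement, and the grip held.

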